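# Build up the dog-kit tray stack in the mudroom

### The arm

A 6-joint arm with a two-finger parallel gripper is mounted at the origin on the work surface. World frame = base frame: x ahead of the robot, y to its left, z up, the work surface at z = 0. Lengths are in m, angles in rad, forces in N, time in s.
With the tool pointing down it reaches from about 0.325 to 0.75 m from the base axis. Payload 7.6 kg.
Tool frame: the origin (TCP) lies on the mounting face of the last link; the fingertips stand 173 mm ahead of it and the grasp point (between the pads) lies 155 mm ahead of it; z points along the fingers, y is the line along which they close (so a half turn about z gives the same grasp; the last joint's range is limited). The gripper opens to 85 mm and grips with 20 to 120 N. Pads are 22 mm wide; open, the fingers measure 114 mm over their backs; the gripper's body (76 mm by 85 mm) begins 54 mm behind the grasp point. The pads swing forward as they close: fully open they stand 13 mm farther back than shut.
Start: joints at [1.237, 0.052, 1.401, -0, 1.689, -0.07], TCP at [0.137, 0.507, 0.405] pointing down, gripper open.
Joint ranges: [-2.9, 2.9], [-0.91, 2.17], [0.12, 2.37], [-1.06, 4.2], [0.26, 2.73], [-2.93, 2.93]. Speed limits (rad/s): [2.57, 2.57, 3.01, 3.14, 3.14, 3.14].

### API

Orientations are given as a rotation vector (axis times angle).
In Python, from plant import read_state, eyes, order gives the robot as it stands.
- The arm moves only by the tool drive_tool, never from a script. Its argument "deltas" is a list of rows, each a list of 2 entries, a list of its own where there are three numbers: the shift along the tool's x, y, z in units of 0.03 m (1.0 is 0.03 m), then the turn about the tool's z in units of 0.1 rad (1.0 is 0.1 rad). A call has 1 to 12 rows; each row shifts and turns the commanded pose from where the row before left it, along the tool's axes as they then stand; what a row does not reach is not made up. A row lasts 1/8 s, in which the tool goes at most 62.5 mm and 10.7 degrees, less where a joint would pass 70% of its speed; a pose out of reach is approached as far as the arm can. A call with a number of a shift or a turn outside -1 to 1 is refused whole. A call with a gripper value outside its range is refused whole. "hand" is the opening, from -1 (shut) to 1 (fully open), set as the call begins (left out, the last holds). The fingers move at their own pace and stop on an object; "newtons" is the grip in N (left out, the last holds). Time passes only in rows, so rows that do not move let the fingers close. It gives the time, the measured TCP pose, the force, the opening and the grip force at its end, in the units of the state.
- read_state(): the state, without advancing time (a new reading comes with each control period).
- eyes.get_image(name): name is "scene" or "top" or "wrist"; returns a dict with "pixels" (420x560x3 uint8, blue, green, red), "range_z" (420x560 float32, m along the optical axis (not along the pixel's ray), 0 where there is no reading), "fx", "fy", "cx", "cy" (pixels), "dist" ([k1, k2, p1, p2, k3] as OpenCV has them; the pictures are not rectified), "rvec" (rotation vector, rad) and "tvec" (3), from world to camera coordinates, as OpenCV has them; the wrist camera has in their place "tool_from_camera" (4x4, takes a point from camera to tool coordinates, whose origin is the TCP and whose axes are the flange's). Camera axes: x right, y down, z forward; pixel columns grow to the right and rows downward; lengths in m; the calibration is good to about 2 mm. A picture is of the moment at which its call begins: read the wrist's pose just before it.
- order.sign_off(): hands the job in; it is judged then, once.
The state is a dict: "clock": time; "joints": joint angles; "dq": joint speeds; "joint_torque": joint torques, N m; "position": TCP position; "orientation": TCP orientation; "force": force on the tool from outside, world axes, zero at the start; "wrist_torque": the same for the moment, N m; "width": opening from 0.0 (shut) to 1.0 (fully open); "gripper_force": force on a finger pad.
Only numpy, scipy, OpenCV 4.12 (cv2) and the standard library are available. Lean on these libraries where they do the work, as an engineer would, in place of code of your own. Each camera call takes 0.05 s, during which the arm holds its last target. There are 200 camera calls.

### The job

Put the dog's things away in the three-tier stacking tray, from the bottom up and in this order: lay the yellow chew bone flat in the bottom tray that is fixed to the shelf, seat the deep loose tray squarely on it, lay the wooden comb flat in that tray once it is seated, and last seat the shallow tray squarely on top. Do each step only after the one before is finished and let go, and do not shift the measuring cup or the round polish tin.

Things in the scene. Friction and masses are not known exactly. Their poses are not given: they have to be found in the camera images.
- bottom_tray: Blue plastic tray fixed to the shelf: a flat ear (20 mm out, 50 wide, 4 high) with a steel screw at the foot of each short end tells it from the others. No foot. Outside 144 (its x) x 104 (y) x 40 mm tall; walls 6 mm; inside 132 x 92 mm, 36 mm deep, floor 4 mm above the origin. Grips like the loose trays'. Origin: centre of the underside, z up.
- middle_tray: Deep loose blue tray, 144 (x) x 104 (y) x 45 mm, 180 g; inside 132 x 92 x 36 deep, floor 9 mm above origin. Foot 122 x 82 x 5 mm enters the tray below with 5 mm play a side; seated, origin is 35 mm above bottom tray's; either way round. To pinch from above: long wall's middle, 11 mm thick (|y| 46-57, |x| < 25, 17 mm down from the rim). Origin: centre of foot's underside, z up.
- top_tray: Shallow loose blue tray, 144 (x) x 104 (y) x 26 mm, 130 g, low rib across its floor at x = 35; inside 132 x 92 x 17 deep. Foot 122 x 82 x 5 mm, 5 mm play a side; seated, origin is 40 mm above middle tray's; either way round. To pinch from above: long wall's middle, 11 mm thick (|y| 46-57, |x| < 25, 17 mm down from the rim). Origin: centre of foot's underside, z up.
- chew_bone: Flat yellow rubber chew bone lying on the shelf, 102 mm long (x), 48 mm wide over the knobs (y), 26 mm tall, about 90 g; the straight shaft between the knobs is 20 mm wide (y), 24 mm tall and free over 50 mm of length, centred at the origin. Origin: centre of the underside; z up.
- pet_comb: Small wooden pet comb lying flat, 100 mm long (x), 36 mm wide (y, from -18 to +18 mm), spine 12 mm thick at +y, teeth side 10 mm thick at -y, about 40 g. Can be gripped across its width. Origin: centre of the underside; z up.
- measuring_cup: Aluminium measuring cup, 68 mm across the rim, 50 mm tall, with a flat handle along its +x reaching 108 mm from its axis. Bystander: leave it where it is. Origin: centre of the underside.
- polish_tin: Low closed steel polish tin, 68 mm across, 35 mm tall. Bystander: leave it where it is. Origin: centre of the underside.
Mind the look-alikes: they are no part of the job. What is shaped like the bottom_tray but pink or red is not meant.

How it is judged:
By the outcome, as a careful person would: the job done as asked, in the order asked, and still so for the second after the job is handed in, with the robot touching nothing.
It also fails if it takes over 115 s, if anything falls off the work surface, if the arm or the gripper's body presses on something with over 40 N, if the wrist force passes 120 N, or if a joint passes its speed limit or range.

## Working session

There is one attempt and no reset: what is moved stays moved. The work goes in short steps, Python scripts to look and compute and a tool call to move; the robot and the scene stay as the last step left them, time stands still between calls to the robot, and variables do not carry over. Pictures are saved under pics/ and viewed, at most 14 in all, crops included, and the job is handed in when it is done.

Besides the shell and the picture viewer there is one more tool, called by a JSON object that holds its "op" and its "data", one argument or row to a line. drive_tool: Moves the arm, as the interface text tells. Its arguments: {"type":"object","properties":{"deltas":{"type":"array"},"hand":{"type":"number"},"newtons":{"type":"number"}},"required":["deltas"]}

```bash
mkdir -p pics; cat > h.py <<'E'
import numpy as np, cv2
from scipy.spatial.transform import Rotation as R
from plant import read_state, eyes, order
def cam(n):
    s=read_state(); d=eyes.get_image(n); d['K']=np.array([[d['fx'],0,d['cx']],[0,d['fy'],d['cy']],[0,0,1]])
    if n=='wrist':
        T=np.eye(4);T[:3,:3]=R.from_rotvec(s['orientation']).as_matrix();T[:3,3]=s['position'];d['T']=T@np.array(d['tool_from_camera'])
    else:
        T=np.eye(4);T[:3,:3]=R.from_rotvec(np.ravel(d['rvec'])).as_matrix();T[:3,3]=np.ravel(d['tvec']);d['T']=np.linalg.inv(T)
    return d
def rays(d,px):
    p=cv2.undistortPoints(np.array(px,float).reshape(-1,1,2),d['K'],np.array(d['dist'],float)).reshape(-1,2)
    return np.c_[p,np.ones(len(p))]
def plane(d,px,z):
    v=rays(d,px)@d['T'][:3,:3].T; o=d['T'][:3,3]
    return o+v*((z-o[2])/v[:,2])[:,None]
def cloud(d):
    h,w=d['range_z'].shape; u,v=np.meshgrid(np.arange(w),np.arange(h))
    r=rays(d,np.c_[u.ravel(),v.ravel()])*d['range_z'].ravel()[:,None]
    return (r@d['T'][:3,:3].T+d['T'][:3,3]).reshape(h,w,3)
E
python3 - <<'E'
from h import *
ims=[]
for n in('top','scene'):
    d=cam(n); cv2.imwrite(f'pics/{n}0.png',d['pixels']); print(n,d['T'].round(3).tolist(),d['fx'],(d['range_z']>0).mean())
    np.save(f'{n}0.npy',d,allow_pickle=True)
s=read_state();print({k:np.round(v,3) for k,v in s.items()})
E
```

```text
top [[-0.015, -0.987, 0.159, 0.417], [-1.0, 0.013, -0.012, 0.006], [0.01, -0.16, -0.987, 1.03], [0.0, 0.0, 0.0, 1.0]] 439.8677948263444 0.9957780612244898
scene [[0.873, 0.286, -0.396, 0.915], [0.488, -0.541, 0.685, -0.611], [-0.019, -0.791, -0.611, 0.593], [0.0, 0.0, 0.0, 1.0]] 447.0591084673865 0.995812074829932
{'clock': np.float64(0.1), 'joints': array([ 1.237,  0.053,  1.402,  0.   ,  1.689, -0.07 ]), 'dq': array([ 0.001, -0.001, -0.003,  0.   ,  0.   , -0.   ]), 'joint_torque': array([ 1.0000e-03, -3.8258e+01, -3.6099e+01, -0.0000e+00,  5.0000e-03,
       -0.0000e+00]), 'position': array([0.137, 0.507, 0.404]), 'orientation': array([-4.130e-01, -3.114e+00,  2.000e-03]), 'force': array([ 0.017,  0.108, -1.013]), 'wrist_torque': array([ 0.031, -0.002,  0.021]), 'gripper_force': np.float64(0.0), 'width': np.float64(1.001)}
```

View pics/top0.png

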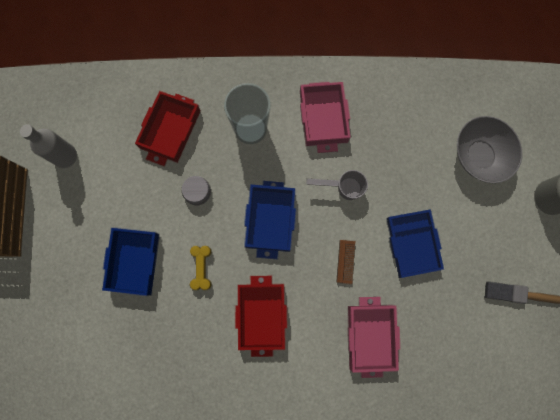

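View pics/scene0.png

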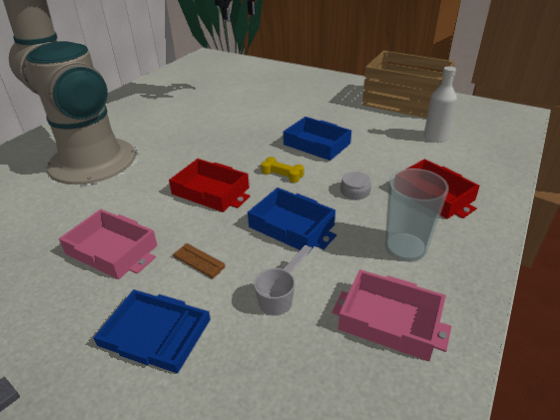

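The blue trays sit at top-view pixels (270,218) with screw ears at both ends, (131,262) deep with no ears, and (414,243) shallow with a rib. Red trays at (168,127) and (261,317), and pink trays at (325,115) and (373,338), are look-alikes. So bottom_tray is (270,218), middle_tray is (131,262) and top_tray is (414,243). The bone is at (200,268), the comb at (346,262), the cup at (352,185) and the tin at (196,190). Next I measure them and take one confirming crop.

```bash
cat >> h.py <<'E'
H={'bottom':(.040,(270,218)),'middle':(.045,(131,262)),'top':(.026,(414,243)),'bone':(.024,(200,268)),'comb':(.011,(346,262))}
def mask(d,kind):
    hsv=cv2.cvtColor(d['pixels'],cv2.COLOR_BGR2HSV)
    lo,hi={'bone':((20,120,60),(35,255,255)),'comb':((5,80,40),(17,255,255))}.get(kind,((105,120,20),(130,255,255)))
    return cv2.inRange(hsv,lo,hi)
def rect(p):
    (c,(a,b),t)=cv2.minAreaRect((p*1000).astype(np.float32))
    if a<b: a,b,t=b,a,t+90
    t=(t+90)%180-90
    return np.round([c[0],c[1],a,b,t],1)
def pts(d,kind,ctr,zlo,zhi,rad=90):
    m=mask(d,kind); n,l,st,ce=cv2.connectedComponentsWithStats(m)
    i=min((i for i in range(1,n) if st[i,4]>150),key=lambda i:np.hypot(*(ce[i]-ctr)))
    c=cloud(d); s=(l==i)&(c[...,2]>zlo)&(c[...,2]<zhi)&(d['range_z']>0)
    return c[s],c[l==i]
E
python3 - <<'E'
from h import *
d=np.load('top0.npy',allow_pickle=True).item(); e=np.load('scene0.npy',allow_pickle=True).item()
S={'bottom':(292,217),'middle':(317,138),'top':(152,328),'bone':(282,168),'comb':(199,260)}
for k,(h,c) in H.items():
  for nm,D,cc in(('top',d,c),('scene',e,S[k])):
    p,a=pts(D,k,cc,h-.006,h+.006); print(k,nm,len(p),rect(p[:,:2]),'zmed',p[:,2].mean().round(4),'zmax',np.percentile(a[:,2],98).round(4))
a=d['pixels']
cv2.imwrite('pics/crop.png',np.hstack([cv2.resize(a[y-42:y+42,x-42:x+42],(260,260),interpolation=3) for x,y in((270,218),(131,262),(414,243))]))
for n,c in(('cup',(352,185)),('tin',(196,190)),('glass',(248,105))):
  print(n,cloud(d)[c[1],c[0]].round(3))
E
```

```text
bottom top 626 [572.4  10.  145.1 111.8  -5.7] zmed 0.0399 zmax 0.0425
bottom scene 890 [575.4   7.6 145.6 113.5  -6. ] zmed 0.0394 zmax 0.0423
middle top 723 [474.4 331.2 142.5 114.8  -6.8] zmed 0.0449 zmax 0.0478
middle scene 490 [478.4 327.4 144.7 114.6  -7.4] zmed 0.0439 zmax 0.0472
top top 678 [ 508.2 -328.5  142.5  114.9    9.3] zmed 0.0257 zmax 0.029
top scene 1809 [ 511.9 -330.6  146.   114.3    9.1] zmed 0.0253 zmax 0.0282
bone top 579 [4.597e+02 1.710e+02 9.850e+01 4.580e+01 1.000e-01] zmed 0.0255 zmax 0.0299
bone scene 357 [4.647e+02 1.693e+02 9.880e+01 4.300e+01 2.000e-01] zmed 0.025 zmax 0.0287
comb top 511 [ 469.8 -164.7   98.6   36.2   -6.2] zmed 0.0107 zmax 0.0153
comb scene 791 [ 473.3 -167.   100.7   35.5   -6.8] zmed 0.0105 zmax 0.0144
cup [ 0.652 -0.189  0.003]
tin [0.638 0.181 0.034]
glass [0.836 0.058 0.057]
```

View pics/crop.png

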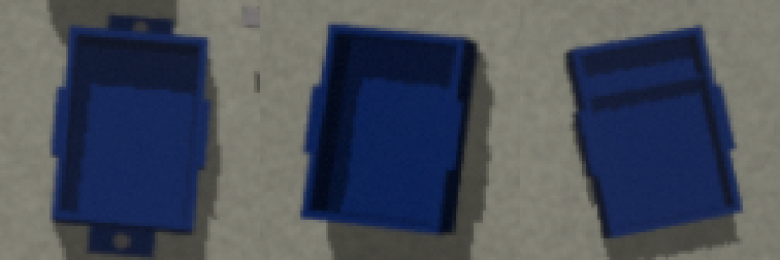

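The crop confirms it: the left tray has ears with screws (bottom), the centre one is deep and plain (middle), and the right one is shallow with a rib (top). Heights and sizes match what was given. I'll move above the bone first.

```bash
cat >> h.py <<'E'
def go(x,y,zg,th):
    """grasp point target (m), tray-like angle th deg: tool y along world angle 90+th (mod 180)"""
    s=read_state(); M=R.from_rotvec(s['orientation']).as_matrix(); yaw=np.degrees(np.arctan2(M[1,1],M[0,1]))
    t=(90+th-yaw+90)%180-90
    T=M@R.from_rotvec([0,0,-np.radians(t)]).as_matrix()
    g=np.array(s['position'])+M[:,2]*.155
    print('turn units',(-np.radians(t)/.1).round(2),'shift units',(T.T@(np.array([x,y,zg])-g)/.03).round(2),'| now grasp',g.round(4),'yaw-90',round(yaw-90,2),'tilt',M[:,2].round(3),'t',s['clock'].__round__(2))
E
python3 - <<'E'
from h import *
go(.462,.170,.16,0)
d=cam('wrist'); print(np.array(d['tool_from_camera']).round(3),d['fx'])
E
```

```text
turn units -2.64 shift units [-10.84 -11.22   2.98] | now grasp [0.1368 0.5066 0.249 ] yaw-90 -15.11 tilt [-0.    -0.001 -1.   ] t 0.1
[[-0.001 -0.948 -0.318  0.083]
 [ 1.    -0.    -0.001 -0.001]
 [ 0.    -0.318  0.948  0.031]
 [ 0.     0.     0.     1.   ]] 306.81861404740664
```

{"op": "drive_tool", "data": {
  "deltas": [
    [[0,0,0],-0.9],
    [[0,0,0],-0.9],
    [[0,0,0],-0.84],
    [[-0.95,-1,0.3],0],
    [[-0.95,-1,0.3],0],
    [[-0.95,-1,0.3],0],
    [[-0.95,-1,0.3],0],
    [[-0.95,-1,0.3],0],
    [[-0.95,-1,0.3],0],
    [[-0.95,-1,0.3],0],
    [[-0.95,-1,0.3],0],
    [[-0.95,-1,0.3],0]
  ]
}}

```text
clock: 1.65
position: [0.3941, 0.2358, 0.3233]
orientation: [0.0, -3.141, -0.0]
force: [0.4, 0.3, -0.2]
width: 1.0
gripper_force: 0.0
```

{"op": "drive_tool", "data": {
  "deltas": [
    [[-0.95,-1,0.15],0],
    [[-0.95,-1,0.15],0],
    [[-0.4,-0.2,0],0],
    [[0,0,0],0],
    [[0,0,0],0]
  ],
  "hand": 0.4,
  "newtons": 50
}}

```text
clock: 2.28
position: [0.4619, 0.1717, 0.3147]
orientation: [0.002, -3.141, -0.001]
force: [0.4, 0.2, -0.3]
width: 0.699
gripper_force: 0.0
```

```bash
cat >> h.py <<'E'
def wr(kind,near,zlo,zhi,fn=None):
    d=cam('wrist')
    if fn: cv2.imwrite(f'pics/{fn}.png',d['pixels'])
    m=mask(d,kind)>0; c=cloud(d)
    s=m&(d['range_z']>0)&(c[...,2]>zlo)&(c[...,2]<zhi)&(np.hypot(c[...,0]-near[0],c[...,1]-near[1])<.1)
    v,u=np.nonzero(s)
    # rays cast on to the plane at the mean height
    p=c[s]; print(kind,len(p),rect(p[:,:2]),'z',p[:,2].mean().round(4),'px',u.min(),u.max(),v.min(),v.max())
    return d,c,p
E
python3 - <<'E'
from h import *
go(.462,.170,.16,0)
wr('bone',(.462,.17),.018,.032,'w1')
go(.462,.170,.023,0)
E
```

```text
turn units 0.01 shift units [-0.01 -0.06 -0.01] | now grasp [0.4618 0.1718 0.1597] yaw-90 0.08 tilt [-0.  0. -1.] t 2.27
bone 3649 [459.  171.5 100.2  45.9   0.6] z 0.025 px 250 304 142 251
turn units 0.02 shift units [-0.   -0.06  4.56] | now grasp [0.4618 0.1718 0.1598] yaw-90 0.09 tilt [ 0.  0. -1.] t 2.33
```

View pics/w1.png

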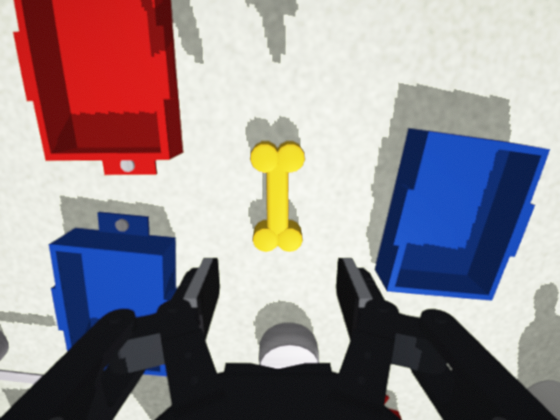

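The wrist view shows the bone at (277,195), centred between the fingers, with the bottom tray at lower left and the middle tray on the right.

{"op": "drive_tool", "data": {
  "deltas": [
    [[0.02,0,0.9],0],
    [[0,0,0.9],0],
    [[0,0,0.9],0],
    [[0,0,0.9],0],
    [[0,0,0.6],0],
    [[0,0,0.4],0],
    [[0,0,0],0],
    [[0,0,0],0]
  ]
}}

```text
clock: 3.32
position: [0.4621, 0.1712, 0.1776]
orientation: [-0.001, 3.14, 0.001]
force: [-0.1, -0.3, 0.4]
width: 0.7
gripper_force: 0.0
```

{"op": "drive_tool", "data": {
  "deltas": [
    [[0,0,0],0],
    [[0,0,0],0],
    [[0,0,0],0],
    [[0,0,0],0],
    [[0,0,0],0],
    [[0,0,0],0],
    [[0,0,0],0]
  ],
  "hand": -1,
  "newtons": 50
}}

```text
clock: 4.2
position: [0.4621, 0.171, 0.1773]
orientation: [-0.0, 3.141, 0.0]
force: [0.4, -0.3, 5.4]
width: 0.218
gripper_force: 49.8
```

{"op": "drive_tool", "data": {
  "deltas": [
    [[0,0,-0.5],0],
    [[0,0,-1],0],
    [[0,0,-1],0],
    [[0,0,-1],0],
    [[0,0,-0.5],0],
    [[0,0,0],0],
    [[0,0,0],0]
  ]
}}

```text
clock: 5.08
position: [0.4615, 0.1708, 0.2953]
orientation: [0.0, -3.139, 0.001]
force: [0.1, 0.7, -1.2]
width: 0.22
gripper_force: 49.1
```

```bash
python3 - <<'E'
from h import *
go(.574,.009,.14,-5.8)
E
```

```text
turn units 1.01 shift units [-4.29 -4.98  0.  ] | now grasp [0.4612 0.1707 0.1403] yaw-90 0.01 tilt [-0.002 -0.001 -1.   ] t 5.08
```

{"op": "drive_tool", "data": {
  "deltas": [
    [[0,0,0],1],
    [[-0.85,-1,0],0],
    [[-0.85,-1,0],0],
    [[-0.85,-1,0],0],
    [[-0.85,-1,0],0],
    [[-0.85,-0.97,0],0],
    [[0,0,0],0],
    [[0,0,0],0],
    [[0,0,0],0]
  ]
}}

```text
clock: 6.2
position: [0.5735, 0.0107, 0.2962]
orientation: [-0.155, -3.137, -0.0]
force: [0.5, -0.1, -0.5]
width: 0.222
gripper_force: 49.1
```

```bash
python3 - <<'E'
from h import *
wr('bottom',(.574,.009),.034,.046,'w2')
wr('bone',(.574,.009),.10,.17)
go(.574,.009,.028,-5.8)
E
```

```text
bottom 4706 [572.5   9.2 144.6 113.7  -5.8] z 0.0396 px 202 350 120 294
bone 11800 [569.   11.   97.6  46.6  -5.5] z 0.1437 px 223 332 174 366
turn units 0.03 shift units [-0.02 -0.05  3.79] | now grasp [0.5735 0.0106 0.1416] yaw-90 -5.66 tilt [-0.  0. -1.] t 6.3
```

View pics/w2.png

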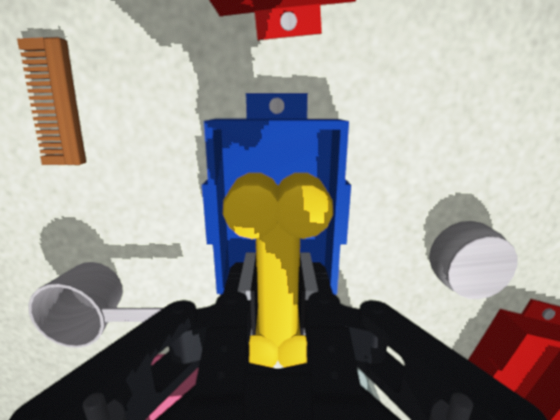

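The wrist view shows the bone at (280,270), held along the tray's long axis and centred over the bottom tray at (277,205). The cup (75,305) and tin (480,260) are clear.

{"op": "drive_tool", "data": {
  "deltas": [
    [[0,0,0.9],0],
    [[0,-0.04,0.9],0],
    [[0,0,0.9],0],
    [[0,0,0.7],0],
    [[0,0,0.3],0],
    [[0,0,0.08],0],
    [[0,0,0],0],
    [[0,0,0],0]
  ]
}}

```text
clock: 7.3
position: [0.574, 0.0087, 0.1843]
orientation: [0.156, 3.136, 0.0]
force: [0.2, 0.2, -0.8]
width: 0.22
gripper_force: 49.1
```

{"op": "drive_tool", "data": {
  "deltas": [
    [[0,0,0],0],
    [[0,0,0],0],
    [[0,0,0],0],
    [[0,0,0],0]
  ],
  "hand": 0
}}

```text
clock: 7.8
position: [0.5737, 0.0087, 0.1833]
orientation: [0.157, 3.138, 0.0]
force: [0.4, -0.2, -0.0]
width: 0.5
gripper_force: 0.0
```

{"op": "drive_tool", "data": {
  "deltas": [
    [[0,0,-0.4],0],
    [[0,0,-0.9],0],
    [[0,0,-1],0],
    [[0,0,-1],0],
    [[0,0,-1],0],
    [[0,0,-0.5],0],
    [[0,0,0],0],
    [[0,0,0],0]
  ]
}}

```text
clock: 8.8
position: [0.5735, 0.0087, 0.3258]
orientation: [-0.157, -3.135, -0.0]
force: [0.6, -0.9, 0.7]
width: 0.499
gripper_force: 0.0
```

```bash
python3 - <<'E'
from h import *
wr('bone',(.574,.009),.02,.04,'w3')
wr('bottom',(.574,.009),.034,.046)
t=np.radians(-7.0); n=np.array([-np.sin(t),np.cos(t)])
for s in(1,-1): go(*(np.array([.4765,.3295])+s*.0515*n),.17,-7)
print(read_state()['joints'].round(2))
E
```

```text
bone 3566 [571.2   7.9 100.7  46.9  -4.9] z 0.0289 px 252 303 142 249
bottom 4156 [572.5   9.3 145.  113.   -5.7] z 0.0394 px 213 344 118 276
turn units 0.22 shift units [ 4.5  11.94  0.03] | now grasp [0.5731 0.0087 0.1707] yaw-90 -5.72 tilt [-0.003  0.    -1.   ] t 8.9
turn units 0.22 shift units [4.5  8.5  0.03] | now grasp [0.5731 0.0087 0.1707] yaw-90 -5.72 tilt [-0.003  0.    -1.   ] t 8.9
[-0.05  0.23  1.37  0.    1.55 -1.52]
```

The bone lies flat in the bottom tray (top at 29 mm, centred within 2 mm). Next is the middle tray, gripped on its inner long wall.

{"op": "drive_tool", "data": {
  "deltas": [
    [[0,0,0],0.22],
    [[0.5,0.95,0],0],
    [[0.5,0.95,0],0],
    [[0.5,0.95,0],0],
    [[0.5,0.95,0],0],
    [[0.5,0.95,0],0],
    [[0.5,0.95,0],0],
    [[0.5,0.95,0],0],
    [[0.5,0.95,0],0],
    [[0.5,0.9,0],0],
    [[0,0,0],0],
    [[0,0,0],0]
  ]
}}

```text
clock: 10.4
position: [0.4709, 0.2778, 0.327]
orientation: [-0.192, -3.135, 0.001]
force: [0.1, 0.9, 0.3]
width: 0.501
gripper_force: 0.0
```

```bash
python3 - <<'E'
from h import *
d,c,p=wr('middle',(.4765,.3295),.037,.053)
r=rect(p[:,:2]); t=np.radians(r[4]); n=np.array([-np.sin(t),np.cos(t)])
go(*(r[:2]/1000-.0515*n),.036,r[4])
E
```

```text
middle 4660 [474.3 331.  143.6 113.7  -6.7] z 0.0441 px 274 408 116 275
turn units -0.06 shift units [0.1  0.07 4.54] | now grasp [0.471  0.2775 0.1721] yaw-90 -7.04 tilt [-0. -0. -1.] t 10.45
```

{"op": "drive_tool", "data": {
  "deltas": [
    [[0.1,0.07,0.8],-0.06],
    [[0,0,0.9],0],
    [[0,0,0.9],0],
    [[0,0,0.9],0],
    [[0,0,0.6],0],
    [[0,0,0.42],0],
    [[0,0,0],0],
    [[0,0,0],0]
  ]
}}

```text
clock: 11.45
position: [0.4684, 0.2808, 0.1927]
orientation: [0.182, 3.135, 0.001]
force: [0.1, -0.1, -0.4]
width: 0.504
gripper_force: 0.0
```

{"op": "drive_tool", "data": {
  "deltas": [
    [[0,0,0],0],
    [[0,0,0],0],
    [[0,0,0],0],
    [[0,0,0],0],
    [[0,0,0],0],
    [[0,0,0],0]
  ],
  "hand": -1,
  "newtons": 70
}}

```text
clock: 12.2
position: [0.4682, 0.2808, 0.1926]
orientation: [0.182, 3.135, 0.001]
force: [-1.2, -1.3, 5.9]
width: 0.112
gripper_force: 69.0
```

{"op": "drive_tool", "data": {
  "deltas": [
    [[0,0,-0.3],0],
    [[0,0,-0.7],0],
    [[0,0,-1],0],
    [[0,0,-1],0],
    [[0,0,-1],0],
    [[0,0,-0.5],0],
    [[0,0,0],0],
    [[0,0,0],0]
  ]
}}

```text
clock: 13.2
position: [0.4678, 0.2805, 0.3251]
orientation: [-0.182, -3.134, 0.002]
force: [0.2, -0.9, -1.9]
width: 0.117
gripper_force: 68.3
```

```bash
cat >> h.py <<'E'
def held(rimlo,rimhi):
    s=read_state(); g=np.array(s['position'])
    d,c,p=wr('middle',g[:2],rimlo,rimhi,None)
    A=np.c_[p[:,:2]-p[:,:2].mean(0),np.ones(len(p))]; k,*_=np.linalg.lstsq(A,p[:,2],rcond=None); print('rim slopes dz/dx,dz/dy',k[:2].round(3))
    return rect(p[:,:2])
E
python3 - <<'E'
from h import *
s=read_state(); z=s['position'][2]-.155
print(held(z-.012,z+.035), s['width'])
d=cam('wrist'); cv2.imwrite('pics/w4.png',d['pixels'])
go(.4713,.278,.16,-6.7)
E
```

```text
middle 11193 [473.4 326.8 144.7 106.8  -6.8] z 0.1749 px 264 502 133 411
rim slopes dz/dx,dz/dy [-0.019 -0.075]
[473.4 326.8 144.7 106.8  -6.8] 0.11657310453371982
turn units 0.01 shift units [-0.14 -0.06  0.34] | now grasp [0.4674 0.2804 0.1701] yaw-90 -6.63 tilt [-0.002 -0.001 -1.   ] t 13.3
```

View pics/w4.png

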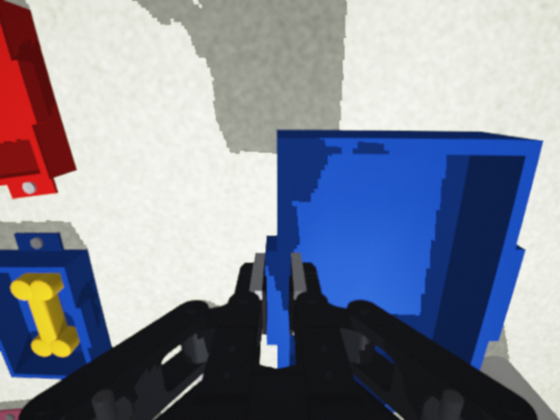

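The middle tray hangs from its wall at (283,300), roughly level. The bone is lying in the bottom tray at left (45,315). Moving over the bottom tray.

```bash
python3 - <<'E'
from h import *
go(.5673,-.042,.15,-5.75)
E
```

```text
turn units -0.15 shift units [ -4.39 -10.36   0.67] | now grasp [0.4674 0.2804 0.1701] yaw-90 -6.63 tilt [-0.002 -0.001 -1.   ] t 13.3
```

{"op": "drive_tool", "data": {
  "deltas": [
    [[-0.3,-0.5,0],-0.15],
    [[-0.4,-0.9,0],0],
    [[-0.4,-1,0.1],0],
    [[-0.4,-1,0.1],0],
    [[-0.4,-1,0.1],0],
    [[-0.4,-1,0.1],0],
    [[-0.4,-1,0.1],0],
    [[-0.4,-1,0.1],0],
    [[-0.4,-1,0.07],0],
    [[-0.4,-0.9,0],0],
    [[-0.3,-0.7,0],0],
    [[-0.19,-0.36,0],0]
  ]
}}

```text
clock: 14.8
position: [0.5676, -0.0429, 0.3056]
orientation: [-0.16, -3.136, -0.0]
force: [-0.1, 0.8, -1.4]
width: 0.115
gripper_force: 68.3
```

{"op": "drive_tool", "data": {
  "deltas": [
    [[0,0,0.7],0],
    [[0,0,0.5],0],
    [[0,0,0],0],
    [[0,0,0],0]
  ]
}}

```text
clock: 15.3
position: [0.5677, -0.0417, 0.2712]
orientation: [0.157, 3.137, 0.0]
force: [0.2, 1.0, -2.0]
width: 0.115
gripper_force: 68.3
```

```bash
python3 - <<'E'
from h import *
s=read_state(); z=s['position'][2]-.155
print(held(z-.005,z+.03))
d=cam('wrist'); cv2.imwrite('pics/w5.png',d['pixels'])
go(.5673,-.042,.074,-5.75)
E
```

```text
middle 9961 [572.8   4.8 144.3 106.4  -5.8] z 0.1224 px 264 502 134 411
rim slopes dz/dx,dz/dy [-0.01  -0.048]
[572.8   4.8 144.3 106.4  -5.8]
turn units -0.0 shift units [ 0.02 -0.01  1.42] | now grasp [ 0.568  -0.0418  0.1165] yaw-90 -5.76 tilt [ 0.002 -0.    -1.   ] t 15.4
```

View pics/w5.png

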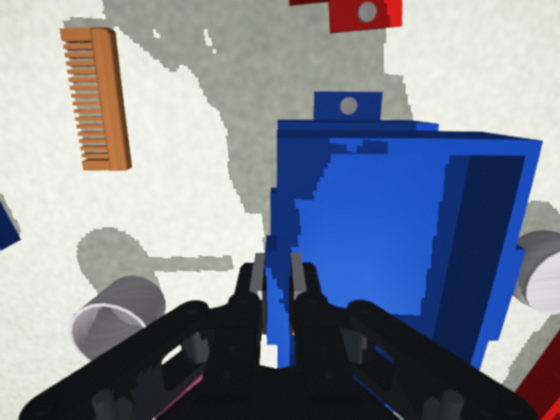

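The tray's edge lines up with the bottom tray's end at (350,125), and the ear (348,105) is central to it. The tin and cup are clear. Lowering slowly.

{"op": "drive_tool", "data": {
  "deltas": [
    [[0.02,0,0.5],0],
    [[0,0,0.4],0],
    [[0,0,0.2],0],
    [[0,0,0.1],0],
    [[0,0,0.1],0],
    [[0,0,0.1],0],
    [[0,0,0],0],
    [[0,0,0],0]
  ]
}}

```text
clock: 16.4
position: [0.567, -0.0419, 0.2288]
orientation: [0.158, 3.137, 0.0]
force: [-0.3, -0.1, -1.3]
width: 0.116
gripper_force: 68.3
```

```bash
python3 - <<'E'
from h import *
s=read_state(); print(s['position'].round(4) if hasattr(s['position'],'round') else s['position'],np.round(s['force'],1),np.round(s['wrist_torque'],2))
print(held(.065,.10))
E
```

```text
[ 0.567  -0.0419  0.2288] [-0.3 -0.1 -1.3] [-0.1  -0.   -0.04]
middle 10497 [572.2   4.4 144.5 106.5  -5.9] z 0.0791 px 264 502 133 411
rim slopes dz/dx,dz/dy [-0.019 -0.058]
[572.2   4.4 144.5 106.5  -5.9]
```

{"op": "drive_tool", "data": {
  "deltas": [
    [[0,0,0.04],0],
    [[0,0,0.02],0],
    [[0,0,0],0]
  ]
}}

```text
clock: 16.82
position: [0.567, -0.0419, 0.2276]
orientation: [0.158, 3.137, 0.0]
force: [-3.5, 0.2, 5.0]
width: 0.11
gripper_force: 69.3
```

{"op": "drive_tool", "data": {
  "deltas": [
    [[0,0,0],0],
    [[0,0,0],0],
    [[0,0,0],0],
    [[0,0,0],0]
  ],
  "hand": -0.3
}}

```text
clock: 17.32
position: [0.5669, -0.0419, 0.2267]
orientation: [-0.158, -3.138, -0.0]
force: [-0.7, 0.2, -0.1]
width: 0.35
gripper_force: 0.0
```

{"op": "drive_tool", "data": {
  "deltas": [
    [[0,0,-0.3],0],
    [[0,0,-0.7],0],
    [[0,0,-1],0],
    [[0,0,-1],0],
    [[0,0,-0.6],0],
    [[0,0,0],0],
    [[0,0,0],0]
  ]
}}

```text
clock: 18.2
position: [0.5667, -0.0419, 0.3334]
orientation: [-0.158, -3.135, -0.0]
force: [0.1, 1.6, -0.2]
width: 0.35
gripper_force: 0.0
```

```bash
python3 - <<'E'
from h import *
d,c,p=wr('middle',(.5725,.0092),.072,.09,'w6')
A=np.c_[p[:,:2]-p[:,:2].mean(0),np.ones(len(p))]; k,*_=np.linalg.lstsq(A,p[:,2],rcond=None); print(k.round(4))
d=cam('top'); p,a=pts(d,'middle',(270,215),.072,.09); print(rect(p[:,:2]),p[:,2].mean())
go(.4715,-.166,.16,-6.5)
E
```

```text
middle 5774 [572.8   8.9 144.5 113.1  -6. ] z 0.0792 px 271 421 123 297
[-0.0089 -0.0088  0.0792]
[531.1 -14.4  70.2  50.5 -11.9] 0.08007461262536898
turn units 0.13 shift units [ 2.67 -4.47  0.61] | now grasp [ 0.5663 -0.0418  0.1782] yaw-90 -5.78 tilt [-0.003  0.    -1.   ] t 18.3
```

View pics/w6.png

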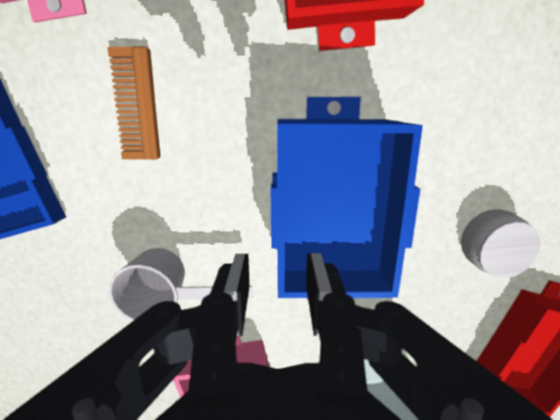

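The middle tray is seated: rim at 79 mm and level, centre within 0.5 mm of the bottom tray's. Next the comb, at (135,103).

{"op": "drive_tool", "data": {
  "deltas": [
    [[0,0,0],0.13],
    [[0.54,-0.9,0.1],0],
    [[0.54,-0.9,0.1],0],
    [[0.54,-0.9,0.1],0],
    [[0.54,-0.9,0.15],0],
    [[0.51,-0.87,0.15],0],
    [[0,0,0],0],
    [[0,0,0],0]
  ],
  "hand": 0.4
}}

```text
clock: 19.3
position: [0.4724, -0.1657, 0.3168]
orientation: [0.179, 3.136, 0.001]
force: [-0.4, 0.8, 0.6]
width: 0.696
gripper_force: 0.0
```

```bash
python3 - <<'E'
from h import *
d,c,p=wr('comb',(.4715,-.166),.003,.02)
r=rect(p[:,:2]); go(r[0]/1000,r[1]/1000,.021,r[4])
E
```

```text
comb 3553 [ 469.  -166.1   99.5   35.4   -6.5] z 0.0097 px 258 296 140 242
turn units 0.0 shift units [ 0.12 -0.03  4.69] | now grasp [ 0.4726 -0.1655  0.1618] yaw-90 -6.5 tilt [ 0.  0. -1.] t 19.35
```

{"op": "drive_tool", "data": {
  "deltas": [
    [[0.12,-0.03,0.9],0],
    [[0,0,0.9],0],
    [[0,0,0.9],0],
    [[0,0,0.9],0],
    [[0,0,0.6],0],
    [[0,0,0.4],0],
    [[0,0,0.12],0],
    [[0,0,0],0],
    [[0,0,0],0]
  ]
}}

```text
clock: 20.48
position: [0.4687, -0.1667, 0.176]
orientation: [0.179, 3.135, -0.001]
force: [-0.5, -0.2, -0.1]
width: 0.7
gripper_force: 0.0
```

{"op": "drive_tool", "data": {
  "deltas": [
    [[0,0,0],0],
    [[0,0,0],0],
    [[0,0,0],0],
    [[0,0,0],0],
    [[0,0,0],0]
  ],
  "hand": -1,
  "newtons": 40
}}

```text
clock: 21.1
position: [0.4687, -0.1666, 0.1759]
orientation: [0.179, 3.135, -0.001]
force: [0.3, 0.2, 5.9]
width: 0.407
gripper_force: 40.7
```

{"op": "drive_tool", "data": {
  "deltas": [
    [[0,0,-0.3],0],
    [[0,0,-0.7],0],
    [[0,0,-1],0],
    [[0,0,-1],0],
    [[0,0,-1],0],
    [[0,0,-0.7],0],
    [[0,0,0],0],
    [[0,0,0],0]
  ]
}}

```text
clock: 22.1
position: [0.4682, -0.1664, 0.315]
orientation: [-0.179, -3.135, -0.001]
force: [-0.2, 0.3, -0.4]
width: 0.407
gripper_force: 40.1
```

```bash
python3 - <<'E'
from h import *
s=read_state(); wr('comb',s['position'][:2],.09,.19); go(.5725,.009,.16,-6)
E
```

```text
comb 12384 [ 468.7 -166.8  100.8   36.1   -6.8] z 0.1487 px 239 315 180 357
turn units -0.09 shift units [-2.86  6.17 -0.01] | now grasp [ 0.4678 -0.1662  0.1597] yaw-90 -6.52 tilt [-0.002  0.001 -1.   ] t 22.15
```

{"op": "drive_tool", "data": {
  "deltas": [
    [[-0.3,0.6,0],-0.09],
    [[-0.45,1,0],0],
    [[-0.45,1,0],0],
    [[-0.45,1,0],0],
    [[-0.45,1,0],0],
    [[-0.4,0.9,0],0],
    [[-0.3,0.5,0],0],
    [[-0.06,0.17,0],0],
    [[0,0,0],0],
    [[0,0,0],0]
  ]
}}

```text
clock: 23.4
position: [0.573, 0.0078, 0.3162]
orientation: [-0.166, -3.137, 0.0]
force: [-0.7, -0.1, 0.1]
width: 0.405
gripper_force: 40.1
```

```bash
python3 - <<'E'
from h import *
s=read_state(); wr('comb',s['position'][:2],.09,.19); wr('middle',(.5725,.009),.072,.09);go(.5725,.009,.066,-6)
E
```

```text
comb 12326 [573.6   7.3 100.6  36.1  -6.1] z 0.1499 px 239 315 180 357
middle 5155 [571.9   9.  143.5 113.4  -6.3] z 0.0793 px 199 360 121 308
turn units -0.01 shift units [0.02 0.04 3.18] | now grasp [0.5731 0.0078 0.1613] yaw-90 -6.06 tilt [ 0. -0. -1.] t 23.5
```

Centred. Lower, and release with a limited opening (about 52 mm).

{"op": "drive_tool", "data": {
  "deltas": [
    [[0.02,0.04,0.8],0],
    [[0,0,0.8],0],
    [[0,0,0.7],0],
    [[0,0,0.5],0],
    [[0,0,0.25],0],
    [[0,0,0.12],0],
    [[0,0,0],0],
    [[0,0,0],0]
  ]
}}

```text
clock: 24.5
position: [0.573, 0.0098, 0.2218]
orientation: [0.164, 3.136, 0.0]
force: [0.4, -0.6, -0.5]
width: 0.407
gripper_force: 40.1
```

{"op": "drive_tool", "data": {
  "deltas": [
    [[0,0,0],0],
    [[0,0,0],0],
    [[0,0,0],0],
    [[0,0,0],0]
  ],
  "hand": 0.2
}}

```text
clock: 25.0
position: [0.5728, 0.0097, 0.2211]
orientation: [0.165, 3.137, 0.0]
force: [-0.1, -0.4, 0.1]
width: 0.6
gripper_force: 0.0
```

{"op": "drive_tool", "data": {
  "deltas": [
    [[0,0,-0.4],0],
    [[0,0,-0.8],0],
    [[0,0,-1],0],
    [[0,0,-1],0],
    [[0,0,-0.6],0],
    [[0,0,0],0],
    [[0,0,0],0]
  ]
}}

```text
clock: 25.88
position: [0.5726, 0.0097, 0.3337]
orientation: [-0.164, -3.135, -0.0]
force: [-0.8, -0.0, -0.7]
width: 0.601
gripper_force: 0.0
```

```bash
python3 - <<'E'
from h import *
wr('comb',(.5725,.009),.045,.065,'w7'); wr('middle',(.5725,.009),.072,.09)
t=np.radians(9.2); n=np.array([-np.sin(t),np.cos(t)])
go(*(np.array([.509,-.3295])+.0515*n),.16,9.2)
E
```

```text
comb 4351 [573.8   9.1 100.3  35.2  -5.9] z 0.0534 px 256 299 150 260
middle 5403 [572.7   8.9 144.6 113.2  -5.8] z 0.0791 px 202 351 122 297
turn units -2.65 shift units [ 3.89 -9.11  0.62] | now grasp [0.5722 0.0098 0.1785] yaw-90 -6.01 tilt [-0.003  0.    -1.   ] t 25.98
```

View pics/w7.png

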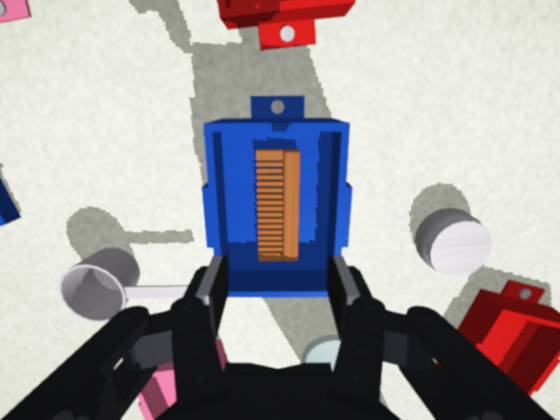

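The comb lies flat and centred in the seated middle tray at (278,205). On to the top tray.

{"op": "drive_tool", "data": {
  "deltas": [
    [[0,0,0],-0.9],
    [[0,0,0],-0.9],
    [[0,0,0],-0.85],
    [[0.43,-1,0],0],
    [[0.43,-1,0],0],
    [[0.43,-1,0],0],
    [[0.43,-1,0],0],
    [[0.43,-1,0],0],
    [[0.43,-1,0.1],0],
    [[0.43,-1,0.1],0],
    [[0.43,-1,0.2],0],
    [[0.43,-1,0.2],0]
  ],
  "hand": 0
}}

```text
clock: 27.48
position: [0.5008, -0.2763, 0.3158]
orientation: [0.251, -3.13, -0.002]
force: [0.9, 0.5, 0.4]
width: 0.501
gripper_force: 0.0
```

{"op": "drive_tool", "data": {
  "deltas": [
    [[0,-0.11,0],0],
    [[0,0,0],0],
    [[0,0,0],0]
  ]
}}

```text
clock: 27.85
position: [0.5022, -0.2777, 0.3171]
orientation: [-0.253, 3.131, 0.0]
force: [0.1, 0.3, 0.3]
width: 0.504
gripper_force: 0.0
```

```bash
python3 - <<'E'
from h import *
d,c,p=wr('top',(.509,-.33),.0195,.034)
r=rect(p[:,:2]); t=np.radians(r[4]); n=np.array([-np.sin(t),np.cos(t)]); print(r[:2]+51.5*n)
go(*(r[:2]/1000+.0515*n),.028,r[4])
E
```

```text
top 4528 [ 508.2 -330.4  143.2  112.6    9.4] z 0.0251 px 152 281 116 270
[ 499.78871294 -279.59153368]
turn units -0.03 shift units [ 0.09 -0.05  4.47] | now grasp [ 0.5022 -0.2777  0.1622] yaw-90 9.25 tilt [ 0.  0. -1.] t 27.9
```

{"op": "drive_tool", "data": {
  "deltas": [
    [[0.09,-0.05,0.9],-0.03],
    [[0,0,0.9],0],
    [[0,0,0.9],0],
    [[0,0,0.9],0],
    [[0,0,0.5],0],
    [[0,0,0.3],0],
    [[0,0,0],0],
    [[0,0,0],0]
  ]
}}

```text
clock: 28.9
position: [0.4997, -0.2807, 0.1861]
orientation: [-0.256, 3.13, -0.002]
force: [0.0, -0.4, -1.0]
width: 0.503
gripper_force: 0.0
```

{"op": "drive_tool", "data": {
  "deltas": [
    [[0,0,0],0],
    [[0,0,0],0],
    [[0,0,0],0],
    [[0,0,0],0],
    [[0,0,0],0],
    [[0,0,0],0]
  ],
  "hand": -1,
  "newtons": 70
}}

```text
clock: 29.65
position: [0.4996, -0.2806, 0.1859]
orientation: [-0.256, 3.13, -0.001]
force: [-0.8, 2.0, 6.3]
width: 0.108
gripper_force: 70.1
```

```bash
python3 - <<'E'
from h import *
go(.5,-.28,.16,9.3); wr('top',(.509,-.33),.0195,.034)
E
```

```text
turn units 0.01 shift units [-0.02  0.02 -4.3 ] | now grasp [ 0.4997 -0.2806  0.0309] yaw-90 9.35 tilt [ 0.001 -0.    -1.   ] t 29.65
top 12440 [ 508.8 -331.5  144.3  114.4    9.3] z 0.0253 px 36 289 134 393
```

{"op": "drive_tool", "data": {
  "deltas": [
    [[0,0,-0.3],0],
    [[0,0,-0.7],0],
    [[0,0,-1],0],
    [[0,0,-1],0],
    [[0,0,-1],0],
    [[0,0,-0.8],0],
    [[0,0,0],0],
    [[0,0,0],0]
  ]
}}

```text
clock: 30.7
position: [0.4991, -0.2804, 0.3276]
orientation: [0.256, -3.129, -0.002]
force: [-0.0, 0.7, -1.9]
width: 0.108
gripper_force: 69.2
```

```bash
python3 - <<'E'
from h import *
s=read_state(); z=s['position'][2]-.155
print(held(z-.014,z+.03), s['width'])
t=np.radians(-5.8); n=np.array([-np.sin(t),np.cos(t)])
go(*(np.array([.5727,.009])+.0515*n),.175,-5.8)
d=cam('wrist'); cv2.imwrite('pics/w8.png',d['pixels'])
E
```

```text
middle 8059 [ 507.5 -326.6  144.6  105.7    9.4] z 0.1675 px 70 289 133 393
rim slopes dz/dx,dz/dy [-0.009  0.043]
[ 507.5 -326.6  144.6  105.7    9.4] 0.10769623238732724
turn units 2.64 shift units [-1.48 11.55 -0.08] | now grasp [ 0.4987 -0.2801  0.1722] yaw-90 9.35 tilt [-0.002  0.002 -1.   ] t 30.75
```

View pics/w8.png

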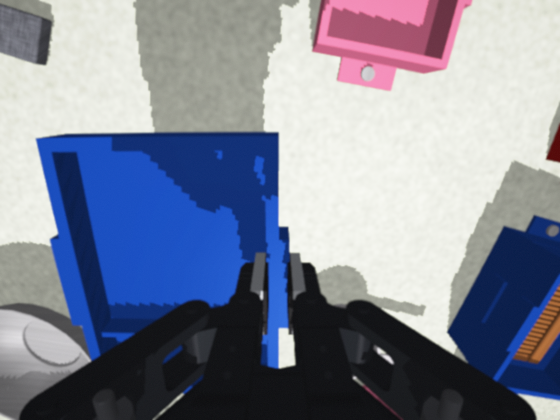

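The top tray is lifted with its centre on the grip axis. The stack with the comb (540,320) is at right and the bowl is clear. Turn, then carry.

{"op": "drive_tool", "data": {
  "deltas": [
    [[0,0,0],0.6],
    [[0,0,0],0.8],
    [[0,0,0],0.8],
    [[0,0,0],0.44],
    [[-0.15,0.8,0],0],
    [[-0.15,1,0],0],
    [[-0.15,1,0],0],
    [[-0.15,1,0],0],
    [[-0.15,1,0],0],
    [[-0.15,1,0],0],
    [[-0.15,1,0],0],
    [[-0.15,1,0],0]
  ]
}}

```text
clock: 32.3
position: [0.5588, -0.0503, 0.3278]
orientation: [-0.158, -3.136, -0.0]
force: [-0.3, 0.0, -1.5]
width: 0.103
gripper_force: 69.2
```

{"op": "drive_tool", "data": {
  "deltas": [
    [[-0.15,1,0],0],
    [[-0.1,1,0],0],
    [[0,0.9,0],0],
    [[0,0.6,0],0],
    [[0,0.25,0],0],
    [[0,0,0.6],0],
    [[0,0,0.4],0],
    [[0,0,0],0],
    [[0,0,0],0]
  ]
}}

```text
clock: 33.42
position: [0.5776, 0.0595, 0.2993]
orientation: [0.159, 3.137, 0.0]
force: [-0.0, -0.7, -0.6]
width: 0.107
gripper_force: 69.1
```

```bash
python3 - <<'E'
from h import *
t=np.radians(-5.8); n=np.array([-np.sin(t),np.cos(t)])
s=read_state(); z=s['position'][2]-.155
print(held(z-.012,z+.03))
go(*(np.array([.5722,.009])+.0515*n),.107,-5.8)
d=cam('wrist'); cv2.imwrite('pics/w9.png',d['pixels'])
E
```

```text
middle 7621 [573.6  12.2 144.3 105.1  -5.6] z 0.1395 px 72 289 134 393
rim slopes dz/dx,dz/dy [0.007 0.033]
[573.6  12.2 144.3 105.1  -5.6]
turn units -0.0 shift units [0.02 0.02 1.25] | now grasp [0.5778 0.0596 0.1446] yaw-90 -5.8 tilt [ 0.001  0.    -1.   ] t 33.48
```

View pics/w9.png

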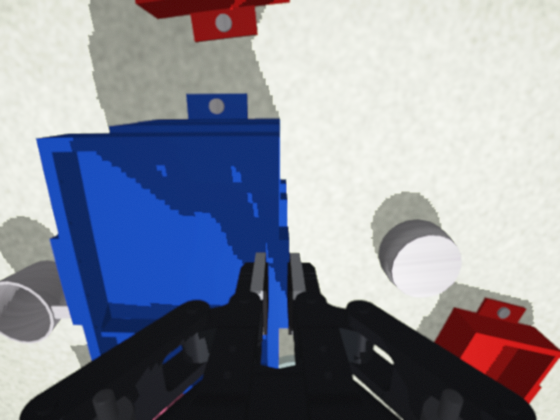

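The top tray is lined up over the stack: its corner at (278,133) is in line with the stack's edge, and the cup and tin are clear. Lowering.

{"op": "drive_tool", "data": {
  "deltas": [
    [[0.02,0.02,0.4],0],
    [[0,0,0.35],0],
    [[0,0,0.2],0],
    [[0,0,0.1],0],
    [[0,0,0.1],0],
    [[0,0,0.07],0],
    [[0,0,0],0],
    [[0,0,0],0]
  ]
}}

```text
clock: 34.52
position: [0.577, 0.0605, 0.2627]
orientation: [0.158, 3.137, 0.0]
force: [-0.0, -0.0, -1.1]
width: 0.108
gripper_force: 69.2
```

{"op": "drive_tool", "data": {
  "deltas": [
    [[0,0,0.04],0],
    [[0,0,0.02],0],
    [[0,0,0],0]
  ]
}}

```text
clock: 34.9
position: [0.577, 0.0605, 0.2609]
orientation: [0.158, 3.137, 0.0]
force: [-0.0, -0.2, 0.3]
width: 0.106
gripper_force: 69.3
```

{"op": "drive_tool", "data": {
  "deltas": [
    [[0,0,0],0],
    [[0,0,0],0],
    [[0,0,0],0],
    [[0,0,0],0]
  ],
  "hand": -0.3
}}

```text
clock: 35.4
position: [0.577, 0.0605, 0.2607]
orientation: [0.158, 3.138, 0.0]
force: [0.5, -0.3, -0.5]
width: 0.35
gripper_force: 0.0
```

{"op": "drive_tool", "data": {
  "deltas": [
    [[0,0,-0.3],0],
    [[0,0,-0.7],0],
    [[0,0,-1],0],
    [[0,0,-1],0],
    [[0,0,-0.6],0],
    [[0,0,0],0],
    [[0,0,0],0]
  ]
}}

```text
clock: 36.28
position: [0.5769, 0.0605, 0.3672]
orientation: [-0.158, -3.135, 0.0]
force: [0.2, -0.1, -0.3]
width: 0.35
gripper_force: 0.0
```

```bash
python3 - <<'E'
from h import *
d,c,p=wr('top',(.5725,.009),.092,.112,'w10')
A=np.c_[p[:,:2]-p[:,:2].mean(0),np.ones(len(p))]; k,*_=np.linalg.lstsq(A,p[:,2],rcond=None); print(k.round(4))
d=cam('scene'); cv2.imwrite('pics/s1.png',d['pixels'])
E
```

```text
top 5905 [572.7   8.5 144.6 112.7  -5.6] z 0.0995 px 142 283 122 289
[-0.0133  0.0096  0.0995]
```

View pics/s1.png

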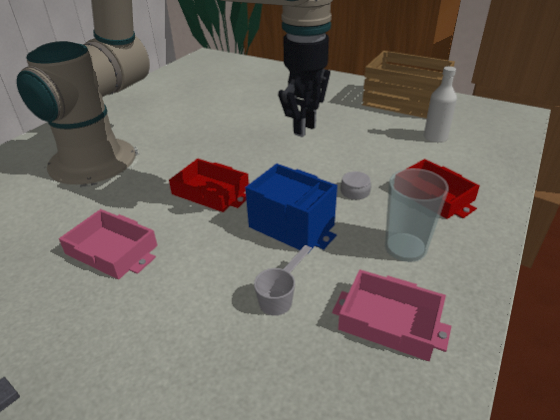

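The stack stands square at (292,205). The top rim is about 100 mm high (101 expected) and level, centred within 1 mm. The cup (275,290) and tin (356,185) are where they were. Handing in.

```bash
python3 -c "
from plant import order; print(order.sign_off())"
```

```text
the job is handed in; nothing more can be done
None
```

The job is done and handed in at about 36 s on the robot's clock: bone, deep tray, comb and shallow tray went in that order, both loose trays sit square within about 1 mm, and the cup and tin did not move.

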